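Swing the loaded spice-rack door square and leave it standing still

TASK

The heavy jar-rack door of the spice cupboard has popped ajar: swing it open until it stands square to the cupboard front (a right angle) and leave it there quite still, your hand off it for a few seconds. It has no handle and its free-running hinges will not stop it for you, so push and check it gently by the springy foam-rubber buffer rails on its two broad faces, keep off its glass top and glass end, and let it neither fall shut nor swing on far past square. Leave the salt jar, steamer plate, gasket and cooker weight alone.

Things in the scene. Friction and masses are not known exactly. Their poses are not given: they have to be found in the camera images.
- hinge (a point): Foot, on the granite, of the door's vertical hinge axis, at the front right corner of the fixed spice cupboard (sage-green box 130 mm deep, 420 mm wide, 300 mm high, open at the front). Axes are the cupboard's: -x straight out of its open front (roughly towards the robot), +y along the front away from the hinge, z up. The cupboard lies from 0 to +130 mm in x and 0 to +420 mm in y from here.
- rack (a joint): Angle of the rack door about its vertical hinge axis, rad: 0 = shut (door runs from the hinge along the cupboard's +y), growing as the free end swings out (counter-clockwise from above); 1.571 = square (door points along the cupboard's -x); stop at 2.3. Starts still at 0.42 to 0.75. No spring, latch or lean; hinge friction only 0.002 N m, damping 0.01 N m s/rad: it coasts for many seconds.
- inner_crest (a point): Crest of the foam-rubber buffer rail (30 mm tube standing 30 mm out, crest 262 mm above the granite, from 25 to 395 mm along the door) on the door's inner face (oak, towards the cupboard), 290 mm from the hinge along the door. The inner face lies in the plane through the hinge axis. Door: 420 mm long, 105 mm thick without buffers, top 300 mm, foot 15 mm above the granite.
- outer_crest (a point): The same on the outer face (sage-green panel, parallel to the inner face, 105 mm from it). Axes of both: +y from hinge to free end, -x from inner to outer face, z up. Too thick to grip, no handle. Buffers are springy: 300 N/m, up to 24 mm, little damping; what meets them bounces back. Door 7.5 kg nominal with jars (varies up to 30 %), inertia about the hinge 0.49 kg m2 nominal.
- glass: Glass of the rack door, swinging with it: a top pane 93 x 408 mm, 4 mm thick, on the door's top (300 to 304 mm high, 6 mm inside the faces), and an end pane 93 mm wide, 4 mm thick, on the free end (door 422 mm long with it). Origin: middle of the top pane's underside, 210 mm from the hinge along the door, 52.5 mm from either face; +y to the free end, -x to the outer face.
- salt_jar: White ceramic salt jar with closed knobbed lid, 92 mm across, 122 mm high, loose on the granite; origin at the centre of its underside. Bystander, at the right of the door's swing, just past square.
- weight: Steel pressure cooker weight, 32 mm across, 46 mm high, loose, upright; origin at the centre of its underside. Bystander.
- gasket: Black ring gasket, 190 mm outside, 166 mm inside, 10 mm high, flat on the granite; origin at the centre of its underside. Bystander.
- steamer_plate: Perforated aluminium steamer plate, 200 mm across, 15 mm high on three feet; origin at the centre of its underside. Bystander.

How it is judged:
By the outcome, as a careful person would: the job done as asked, in the order asked, and still so for the second after the job is handed in, with the robot touching nothing.
It also fails if it takes over 34 s, if anything falls off the work surface, if the arm or the gripper's body presses on something with over 40 N, if the wrist force passes 120 N, or if a joint passes its speed limit or range.

ROBOT

A 6-joint arm with a two-finger parallel gripper is mounted at the origin on the work surface. World frame = base frame: x ahead of the robot, y to its left, z up, the work surface at z = 0. Lengths are in m, angles in rad, forces in N, time in s.
With the tool pointing down it reaches from about 0.3 to 0.775 m from the base axis. Payload 14.6 kg.
Tool frame: the origin (TCP) lies midway between the tips of the shut fingers; the grasp point (between the pads) lies 19 mm behind it (manip.grip_point_offset is the distance from the TCP to the grasp point, in m); z points along the fingers, y is the line along which they close (so a half turn about z gives the same grasp; the last joint's range is limited). The gripper opens to 94 mm and grips with 3 to 60 N. Pads are 16 mm wide; open, the fingers measure 119 mm over their backs; the gripper's body (75 mm by 177 mm) begins 78 mm behind the grasp point.
Start: joints at [-1.295, 0.3, 1.521, -0, 1.321, -0.067], TCP at [0.185, -0.518, 0.205] pointing down, gripper open.
Joint ranges: [-3.03, 3.03], [-0.79, 2.21], [0.23, 2.52], [-1.04, 4.18], [0, 3.07], [-2.55, 2.55]. Speed limits (rad/s): [2.22, 2.22, 2.57, 3.14, 3.14, 3.14].

INTERFACE

Orientations are given as a 3x3 rotation matrix whose columns are the frame's x, y, z axes.
In Python, from cell import readout, camera, camera_model, manip gives the robot as it stands.
- The arm moves only by the shell command python3 -m creep 'ROWS' [FORCE]. ROWS is JSON, one flat list of numbers, 7 for each row, row after row: the turn, a rotation vector about the world's x, y, z in rad, then the shift along the world's x, y, z in cm, then the opening, from -1 (shut) to 1 (fully open). A call has 1 to 20 rows; each row shifts and turns the commanded pose from where the row before left it; what a row does not reach is not made up. A row lasts 1/10 s, in which the tool goes at most 50 mm and 8.59 degrees, less where a joint would pass 70% of its speed; a pose out of reach is approached as far as the arm can. A call is refused whole if a number of a shift passes 5 or a number of a turn 0.15, either way. A call with a gripper value outside its range is refused whole. The fingers move at their own pace and stop on an object; FORCE is the grip in N (left out, the last holds). Time passes only in rows, so rows that do not move let the fingers close. It gives the time, the measured TCP pose, the force, the opening and the grip force at its end, in the units of the state.
- readout.sense(): the state, without advancing time (a new reading comes with each control period).
- camera(name): name is "side" or "top" or "wrist"; returns (picture, depth): 420x560x3 uint8, blue, green, red; 420x560 float32, m along the optical axis (not along the pixel's ray), 0 where there is no reading.
- camera_model(name): a dict with "fx", "fy", "cx", "cy" (pixels), "k1" (the pictures are not rectified: a ray, as slopes to the right and down, at radius r is drawn at 1 + k1 r^2 times it, then the intrinsics apply), "view" (4x4, takes a point from world to camera coordinates). Camera axes: x right, y down, z forward; pixel columns grow to the right and rows downward; lengths in m; the calibration is good to about 2 mm. A picture is of the moment at which its call begins: read the wrist's pose just before it. camera_model takes no time and is no camera call; for the wrist camera it gives the pose at the moment of the call.
- manip.close_job(): hands the job in; it is judged then, once.
The state is a dict: "time": time; "joint_pos": joint angles; "joint_velocities": joint speeds; "joint_efforts": joint torques, N m; "eef_pos": TCP position; "ee_rot": TCP orientation; "wrist_force": force on the tool from outside, world axes, zero at the start; "torque": the same for the moment, N m; "gripper_width": finger opening in m; "grasp_force": force on a finger pad.
Only numpy, scipy, OpenCV 4.12 (cv2) and the standard library are available. Lean on these libraries where they do the work, as an engineer would, in place of code of your own. Each camera call takes 0.05 s, during which the arm holds its last target. There are 200 camera calls.

## Working session

There is one attempt and no reset: what is moved stays moved. The work goes in short steps, Python scripts to look and compute and a shell command to move; the robot and the scene stay as the last step left them, time stands still between calls to the robot, and variables do not carry over. Pictures are saved under pics/ and viewed, at most 10 in all, crops included, and the job is handed in when it is done.

```bash
ls; mkdir -p pics
python3 - <<'E'
from cell import readout,camera,camera_model,manip
import cv2,numpy as np
s=readout.sense();print(s)
for n in("side","top"):
    p,d=camera(n);cv2.imwrite(f"pics/{n}0.png",p);np.save(f"pics/{n}0.npy",d);m=camera_model(n);print(n,m)
E
```

```text
pics
{'time': 0.0, 'joint_pos': array([-1.29459535e+00,  3.00493410e-01,  1.52154051e+00, -9.34931565e-06,
        1.32071615e+00, -6.65807081e-02]), 'joint_velocities': array([ 4.34876565e-04,  9.09006265e-04, -2.94135205e-04,  2.45805705e-04,
       -1.23328197e-04, -2.94254444e-05]), 'joint_efforts': array([ 1.08571785e-03, -5.31812489e+01, -3.52735698e+01,  7.09031126e-02,
        2.44477938e-02, -1.05477916e-04]), 'eef_pos': array([ 0.18479585, -0.51775907,  0.20489126]), 'ee_rot': array([[ 9.41822594e-01,  3.36110245e-01, -3.24345507e-04],
       [ 3.36110395e-01, -9.41821941e-01,  1.11107782e-03],
       [ 6.79689236e-05, -1.15545409e-03, -9.99999330e-01]]), 'wrist_force': array([ 0.15409988, -0.27578012,  0.35846344]), 'torque': array([0.00620848, 0.03479343, 0.02311433]), 'grasp_force': 0.0, 'gripper_width': 0.09423891325885163}
side {'fx': 546.8656960872428, 'fy': 546.8656960872428, 'cx': 281.43668682597126, 'cy': 206.03606507252456, 'k1': -0.12740646949912415, 'view': array([[ 0.95632167, -0.2921994 ,  0.00826941, -0.50886789],
       [-0.19088839, -0.64567166, -0.73937117,  0.25773371],
       [ 0.22138314,  0.70549813, -0.67324727,  1.55835444],
       [ 0.        ,  0.        ,  0.        ,  1.        ]])}
top {'fx': 435.20004588352907, 'fy': 435.20004588352907, 'cx': 282.393233398427, 'cy': 208.65858029770132, 'k1': -0.006162635867408189, 'view': array([[ 0.01953178, -0.99978035, -0.00760047,  0.02115117],
       [-0.99538472, -0.0187304 , -0.09411924,  0.55873188],
       [ 0.0939562 ,  0.00940371, -0.99553192,  1.56242341],
       [ 0.        ,  0.        ,  0.        ,  1.        ]])}
```

View pics/side0.png

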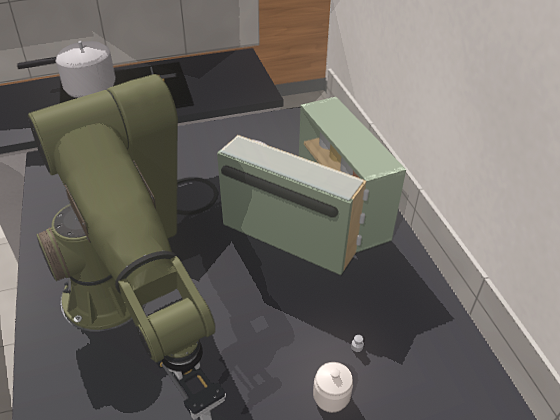

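View pics/top0.png

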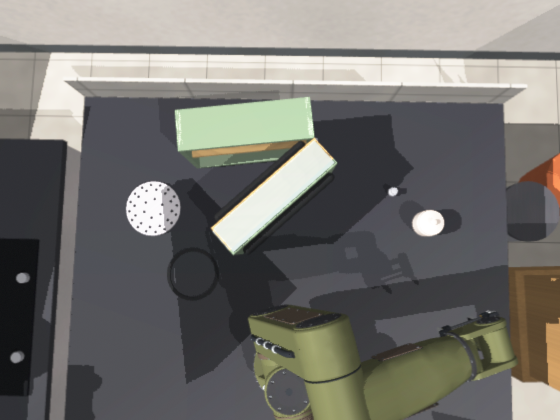

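The side view shows the door ajar, its outer face with the dark buffer towards the robot (222,170)-(338,212), the hinge side near (355,240), the salt jar at (333,385) and the weight at (358,343). The top view shows the cupboard top (177,110)-(312,150), the door top (317,140),(336,162),(234,254),(212,230), the jar at (428,223), the weight at (393,191), the plate at (153,208) and the gasket at (193,273).

```bash
cat > h.py <<'E'
import cv2,numpy as np
from cell import readout,camera,camera_model
def rays(m,uv):
    uv=np.asarray(uv,float).reshape(-1,1,2)
    K=np.array([[m['fx'],0,m['cx']],[0,m['fy'],m['cy']],[0,0,1.]])
    n=cv2.undistortPoints(uv,K,np.array([m['k1'],0,0,0,0]),None,None).reshape(-1,2)
    d=np.c_[n,np.ones(len(n))];R=m['view'][:3,:3];t=m['view'][:3,3]
    return -R.T@t, d@R
def onz(m,uv,z):
    o,d=rays(m,uv);return o+d*((z-o[2])/d[:,2])[:,None]
def cloud(m,dep):
    v,u=np.mgrid[:420,:560];o,d=rays(m,np.c_[u.ravel(),v.ravel()])
    return (o+d*dep.reshape(-1,1)).reshape(420,560,3)
def inter(m1,p1,m2,p2):
    o1,d1=rays(m1,p1);o2,d2=rays(m2,p2);d1=d1[0];d2=d2[0]
    s=np.linalg.lstsq(np.c_[d1,-d2],o2-o1,rcond=None)[0]
    a=o1+d1*s[0];b=o2+d2*s[1];return (a+b)/2,np.linalg.norm(a-b)
E
python3 - <<'E'
from h import *
from cell import camera_model
m=camera_model("top");P=cv2.imread("pics/top0.png");D=np.load("pics/top0.npy");C=cloud(m,D)
z=C[...,2];M=((z>.285)&(z<.32)&(D>0)).astype(np.uint8);M[290:]=0
M=cv2.morphologyEx(M,cv2.MORPH_OPEN,np.ones((5,5)))
n,L,S,c=cv2.connectedComponentsWithStats(M)
for i in range(1,n):
    if S[i,4]<800: continue
    q=np.argwhere(L==i)[:,::-1]
    h=np.median(z[L==i]);X=onz(m,q,h)[:,:2]
    r=cv2.minAreaRect((X*1000).astype(np.float32));b=cv2.boxPoints(r)
    print(S[i],"z",h,r);print(np.round(b))
ms=camera_model("side")
# salt jar / weight
for nme,u,s,zz in(("jar",(428,223),(333,375),.06),("weight",(393,191),(358,341),.03)):
    print(nme,onz(m,[u],zz),onz(ms,[s],zz))
# side check hinge foot
Ds=np.load("pics/side0.npy");Cs=cloud(ms,Ds)
for p in((225,180),(280,190),(330,210),(230,200),(340,250),(300,210)):print(p,Cs[p[1],p[0]].round(3))
print("two view door corner", inter(m,[(336,162)],ms,[(356,197)]), inter(m,[(234,254)],ms,[(220,154)]))
E
```

```text
[ 175   97  139   54 5667] z 0.2990091094213283 ((793.05859375, 153.08482360839844), (133.43081665039062, 420.00469970703125), 6.645699501037598)
[[702. 354.]
 [751. -63.]
 [884. -48.]
 [835. 369.]]
[ 213  140  122  113 4734] z 0.30266555212076296 ((572.5762939453125, 55.31578063964844), (105.98492431640625, 418.7479553222656), 42.65493392944336)
[[ 392.  173.]
 [ 675. -135.]
 [ 753.  -63.]
 [ 470.  245.]]
jar [[ 0.51358503 -0.4871159   0.06      ]] [[ 0.52217495 -0.45924898  0.06      ]]
weight [[ 0.63023225 -0.37067902  0.03      ]] [[ 0.62891806 -0.36860326  0.03      ]]
(225, 180) [0.404 0.162 0.207]
(280, 190) [ 0.525 -0.002  0.274]
(330, 210) [ 0.628 -0.114  0.272]
(230, 200) [0.412 0.145 0.14 ]
(340, 250) [ 0.667 -0.123  0.116]
(300, 210) [ 0.578 -0.023  0.205]
two view door corner (array([ 0.68201243, -0.13156276,  0.3171326 ]), np.float64(0.01475117781110474)) (array([0.39533548, 0.17117186, 0.29896964]), np.float64(0.0039725085743054145))
```

```bash
python3 -m creep '[0,0,0.12,2.1,3.7,2.6,-1, 0,0,0.12,2.1,3.7,2.6,-1, 0,0,0.12,2.1,3.7,2.6,-1, 0,0,0.12,2.1,3.7,2.6,-1, 0,0,0.12,2.1,3.7,2.6,-1, 0,0,0,2.1,3.7,2.6,-1, 0,0,0,2.4,4.2,0,-1, 0,0,0,2.4,4.2,0,-1, 0,0,0,2.4,4.2,0,-1, 0,0,0,2.4,4.2,0,-1, 0,0,0,2.4,4.2,0,-1, 0,0,0,2.4,4.2,0,-1, 0,0,0,2.4,4.2,0,-1, 0,0,0,2.4,4.2,0,-1, 0,0,0,2.4,4.2,0,-1, 0,0,0,2.4,4.2,0,-1, 0,0,0,2.4,4.2,0,-1, 0,0,0,2.5,4.0,0,-1]'
cat > look.py <<'E'
from h import *
import sys
H=np.array([752,-63.])
def door(name="top"):
    s=readout.sense();m=camera_model(name);P,D=camera(name);C=cloud(m,D);z=C[...,2]
    # height band of the top pane, split from the cupboard by its front line
    M=(z>.297)&(z<.311)&(D>0)
    X=onz(m,np.argwhere(M)[:,::-1],.304)[:,:2]*1000-H
    a=np.radians(6.65);Q=np.c_[X@[np.cos(a),np.sin(a)],X@[-np.sin(a),np.cos(a)]]
    r=np.hypot(*Q.T);k=(Q[:,0]<-3)&(r<445);Q=Q[k]
    x,y=Q.T;best=None
    # principal direction + edges
    rr=cv2.minAreaRect(Q.astype(np.float32));b=cv2.boxPoints(rr)
    e=[(b[1]-b[0]),(b[2]-b[1])];e=max(e,key=np.linalg.norm);th=np.arctan2(-e[0],e[1])%np.pi
    return s['time'],th,len(Q),rr,P,s
if __name__=="__main__":
    t,th,n,rr,P,s=door();print("t",t,"theta",round(th,4),n,rr,"tcp",s['eef_pos'].round(4),"F",s['wrist_force'].round(2))
    if len(sys.argv)>1: cv2.imwrite(sys.argv[1],P)
E
python3 look.py pics/a.png
python3 - <<'E'
from h import *
P,D=camera("side");cv2.imwrite("pics/aside.png",P);np.save("pics/aside.npy",D)
E
```

```text
time: 1.9
eef_pos: [0.6003, 0.2081, 0.3611]
ee_rot: [[0.587, 0.809, -0.0], [0.809, -0.587, -0.0], [-0.0, -0.0, -1.0]]
wrist_force: [0.2, -0.2, 0.9]
gripper_width: 0.0
grasp_force: 0.0
t 1.9 theta 0.6284 3531 ((-141.93948364257812, 107.77273559570312), (104.9308090209961, 342.2193298339844), 36.006900787353516) tcp [0.6003 0.2081 0.3611] F [ 0.21 -0.18  0.88]
```

View pics/aside.png

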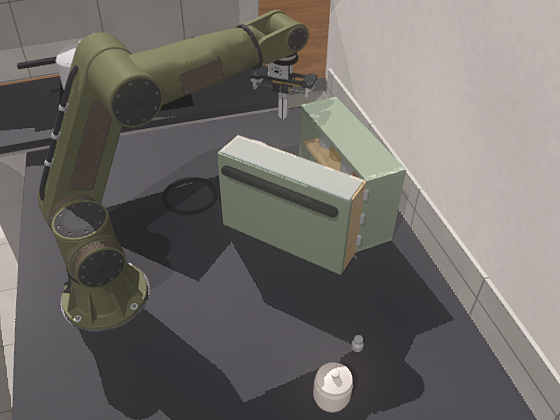

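The arm is above the gap behind the door, with the gripper at (283,80), clear of the door and cupboard. Next I'll lower it and give the inner buffer a slow nudge.

```bash
python3 -m creep '[0,0,0,0,0,-3.9,-1, 0,0,0,0,0,-3.9,-1, 0,0,0,0,0,-3.8,-1, 0,0,0,-0.37,-0.34,0,-1, 0,0,0,-0.37,-0.34,0,-1, 0,0,0,-0.37,-0.34,0,-1, 0,0,0,-0.37,-0.34,0,-1]'; python3 -m creep '[0,0,0,-0.16,-0.15,0,-1, 0,0,0,-0.16,-0.15,0,-1, 0,0,0,-0.16,-0.15,0,-1, 0,0,0,-0.16,-0.15,0,-1, 0,0,0,-0.16,-0.15,0,-1, 0,0,0,-0.16,-0.15,0,-1, 0,0,0,-0.16,-0.15,0,-1, 0,0,0,-0.16,-0.15,0,-1]'; python3 look.py
```

```text
time: 2.7
eef_pos: [0.5853, 0.1921, 0.2478]
ee_rot: [[0.588, 0.809, 0.003], [0.809, -0.588, 0.001], [0.003, 0.002, -1.0]]
wrist_force: [0.6, -0.4, -0.5]
gripper_width: 0.0004
grasp_force: 0.0
time: 3.5
eef_pos: [0.5721, 0.1803, 0.2454]
ee_rot: [[0.587, 0.809, -0.0], [0.809, -0.587, -0.0], [-0.0, -0.0, -1.0]]
wrist_force: [-0.2, -0.6, -0.3]
gripper_width: 0.0003
grasp_force: 0.0
t 3.5 theta 0.6627 3294 ((-141.86807250976562, 98.23411560058594), (104.74303436279297, 329.9466247558594), 37.969608306884766) tcp [0.5721 0.1803 0.2454] F [-0.24 -0.63 -0.34]
```

```bash
python3 -m creep '[0,0,0,-0.16,-0.15,0,-1, 0,0,0,-0.16,-0.15,0,-1]'; python3 look.py;python3 -m creep '[0,0,0,0,0,2,-1, 0,0,0,0,0,4,-1, 0,0,0,0,0,4,-1]'; python3 look.py; python3 look.py
```

```text
time: 3.75
eef_pos: [0.5689, 0.1773, 0.2454]
ee_rot: [[0.588, 0.809, -0.0], [0.809, -0.588, -0.0], [-0.0, -0.0, -1.0]]
wrist_force: [0.1, 0.7, 0.3]
gripper_width: 0.0005
grasp_force: 0.0
t 3.75 theta 0.6947 3326 ((-147.94271850585938, 95.63985443115234), (102.92903900146484, 337.64239501953125), 39.802734375) tcp [0.5689 0.1773 0.2454] F [0.08 0.66 0.26]
time: 4.1
eef_pos: [0.5687, 0.1773, 0.3465]
ee_rot: [[0.588, 0.809, -0.001], [0.809, -0.588, -0.0], [-0.001, -0.001, -1.0]]
wrist_force: [-0.3, -0.3, 0.4]
gripper_width: 0.0005
grasp_force: 0.0
t 4.1 theta 0.7419 3562 ((-159.03248596191406, 97.47132110595703), (104.59341430664062, 359.67938232421875), 42.50492477416992) tcp [0.5687 0.1773 0.3465] F [-0.25 -0.34  0.43]
t 4.15 theta 0.7481 3590 ((-160.57537841796875, 97.48057556152344), (104.73668670654297, 362.64019775390625), 42.865394592285156) tcp [0.5696 0.1775 0.3541] F [-0.55 -0.16  6.6 ]
```

```bash
python3 -m creep '[0,0,0.07,-0.8,-4.5,0.4,-1, 0,0,0.07,-0.8,-4.5,0.4,-1, 0,0,0.07,-0.8,-4.6,0,-1, 0,0,0.07,-0.8,-4.6,0,-1, 0,0,0.07,-0.8,-4.6,0,-1, 0,0,0.07,-0.8,-4.6,0,-1, 0,0,0.07,-0.8,-4.6,0,-1, 0,0,0.07,-0.8,-4.6,0,-1, 0,0,0.07,-0.8,-4.6,0,-1, 0,0,0.07,-0.8,-4.6,0,-1, 0,0,0,0,0,-3.7,-1, 0,0,0,0,0,-3.7,-1, 0,0,0,0,0,-3.7,-1, 0,0,0,0,0,0,-1]'; python3 look.py pics/b.png
```

```text
time: 5.6
eef_pos: [0.4874, -0.2797, 0.2376]
ee_rot: [[-0.072, 0.997, -0.007], [0.997, 0.072, 0.005], [0.005, -0.007, -1.0]]
wrist_force: [-0.6, 0.3, -0.1]
gripper_width: 0.0002
grasp_force: 0.0
t 5.6 theta 0.9279 4544 ((-197.43655395507812, 83.64649200439453), (104.48756408691406, 417.8684997558594), 53.16515350341797) tcp [ 0.4874 -0.2797  0.2376] F [-0.64  0.3  -0.08]
```

View pics/b.png

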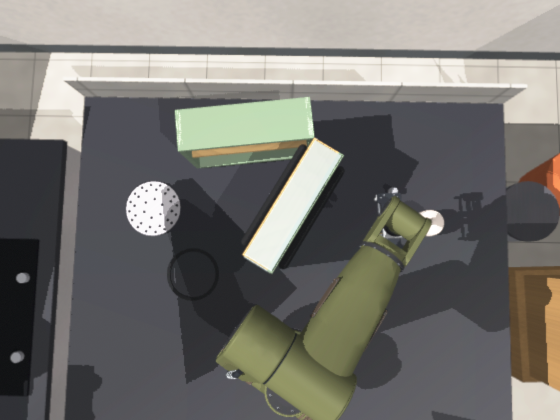

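The door (245,262)-(340,150) is coasting open. The gripper waits at (400,225) on the outer side, clear of the jar at (430,222).

```bash
python3 -m creep '[0,0,0,0,0,1,-1, 0,0,0,0,0,0,-1, 0,0,0,0,0,0,-1, 0,0,0,0,0,0,-1, 0,0,0,0,0,0,-1, 0,0,0,0,0,0,-1, 0,0,0,0,0,0,-1, 0,0,0,0,0,0,-1, 0,0,0,0,0,0,-1, 0,0,0,0,0,0,-1, 0,0,0,0,0,0,-1, 0,0,0,0,0,0,-1, 0,0,0,0,0,0,-1, 0,0,0,0,0,0,-1, 0,0,0,0,0,0,-1, 0,0,0,0,0,0,-1, 0,0,0,0,0,0,-1, 0,0,0,0,0,0,-1, 0,0,0,0,0,0,-1, 0,0,0,0,0,0,-1]'>/dev/null; python3 look.py; python3 -m creep '[0,0,0,0,0,0,-1, 0,0,0,0,0,0,-1, 0,0,0,0,0,0,-1, 0,0,0,0,0,0,-1, 0,0,0,0,0,0,-1, 0,0,0,0,0,0,-1, 0,0,0,0,0,0,-1, 0,0,0,0,0,0,-1, 0,0,0,0,0,0,-1, 0,0,0,0,0,0,-1]'; python3 look.py pics/c.png
```

```text
t 7.65 theta 1.1562 4575 ((-211.33432006835938, 36.575645446777344), (104.57324981689453, 418.1741027832031), 66.24411010742188) tcp [ 0.4891 -0.2806  0.2525] F [-0.56 -0.37  0.35]
time: 8.7
eef_pos: [0.4891, -0.2806, 0.2524]
ee_rot: [[-0.072, 0.997, -0.0], [0.997, 0.072, -0.0], [-0.0, -0.0, -1.0]]
wrist_force: [0.3, -0.4, 0.9]
gripper_width: 0.0007
grasp_force: 0.0
t 8.7 theta 1.2623 4575 ((-213.73629760742188, 13.859031677246094), (104.55392456054688, 417.8143310546875), 72.32427215576172) tcp [ 0.4891 -0.2806  0.2524] F [ 0.31 -0.4   0.86]
```

View pics/c.png

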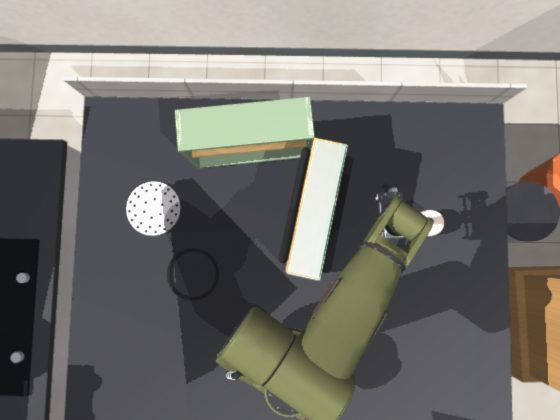

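```bash
python3 -m creep '[0,0,0,0,0.5,0,-1, 0,0,0,0,0.5,0,-1, 0,0,0,0,0.5,0,-1, 0,0,0,0,0.5,0,-1, 0,0,0,0,0.5,0,-1, 0,0,0,0,0.5,0,-1, 0,0,0,0,0.5,0,-1, 0,0,0,0,0.5,0,-1, 0,0,0,0,0.5,0,-1, 0,0,0,0,0.5,0,-1, 0,0,0,0,0,0,-1, 0,0,0,0,0,0,-1, 0,0,0,0,0,0,-1, 0,0,0,0,0,0,-1, 0,0,0,0,0,0,-1, 0,0,0,0,0,0,-1]'>/dev/null; python3 look.py; python3 -m creep '[0,0,0,0,0,0,-1, 0,0,0,0,0,0,-1, 0,0,0,0,0,0,-1, 0,0,0,0,0,0,-1]'; python3 look.py pics/d.png
```

```text
t 10.35 theta 1.4139 4359 ((-212.533935546875, -18.842208862304688), (104.80123901367188, 416.2278747558594), 81.012451171875) tcp [ 0.489  -0.2307  0.2524] F [-0.12  0.68  0.14]
time: 10.8
eef_pos: [0.4891, -0.2306, 0.2524]
ee_rot: [[-0.072, 0.997, -0.0], [0.997, 0.072, 0.0], [0.0, -0.0, -1.0]]
wrist_force: [-0.4, 0.4, 0.6]
gripper_width: 0.0003
grasp_force: 0.0
t 10.8 theta 1.4489 4237 ((-211.80662536621094, -26.753250122070312), (104.30089569091797, 416.27130126953125), 83.013671875) tcp [ 0.4891 -0.2306  0.2524] F [-0.41  0.36  0.56]
```

```bash
python3 -m creep '[0,0,0,0,0,0,-1, 0,0,0,0,0,0,-1, 0,0,0,0,0,0,-1, 0,0,0,0,0,0,-1, 0,0,0,0,0,0,-1, 0,0,0,0,0,0,-1, 0,0,0,0,0,0,-1, 0,0,0,0,0,0,-1, 0,0,0,0,-0.1,0,-1, 0,0,0,0,-0.1,0,-1, 0,0,0,0,-0.1,0,-1, 0,0,0,0,-0.1,0,-1]'; python3 -m creep '[0,0,0,0,-0.1,0,-1, 0,0,0,0,-0.1,0,-1]';python3 -m creep '[0,0,0,0,-0.1,0,-1, 0,0,0,0,-0.1,0,-1]'
```

```text
time: 12.05
eef_pos: [0.4891, -0.2347, 0.2524]
ee_rot: [[-0.072, 0.997, -0.0], [0.997, 0.072, 0.0], [0.0, -0.0, -1.0]]
wrist_force: [0.8, -0.7, -0.6]
gripper_width: 0.0002
grasp_force: 0.1
time: 12.25
eef_pos: [0.4891, -0.2367, 0.2525]
ee_rot: [[-0.072, 0.997, 0.0], [0.997, 0.072, -0.0], [-0.0, 0.0, -1.0]]
wrist_force: [-0.5, -0.9, 0.2]
gripper_width: 0.0006
grasp_force: 0.2
time: 12.45
eef_pos: [0.489, -0.2387, 0.2525]
ee_rot: [[-0.072, 0.997, -0.0], [0.997, 0.072, 0.0], [0.0, -0.0, -1.0]]
wrist_force: [-0.5, -0.3, 0.1]
gripper_width: 0.0003
grasp_force: 0.0
```

```bash
python3 -m creep '[0,0,0,0,-0.15,0,-1]'>/dev/null; python3 look.py pics/e.png; python3 -m creep '[0,0,0,0,-0.2,0,-1, 0,0,0,0,-0.2,0,-1, 0,0,0,0,-0.2,0,-1]'>/dev/null;python3 look.py; python3 look.py
```

```text
t 12.55 theta 1.5627 3850 ((-209.03880310058594, -50.18087387084961), (105.16824340820312, 412.20623779296875), 89.53331756591797) tcp [ 0.489  -0.2401  0.2524] F [-0.56 -1.02 -0.41]
t 12.9 theta 1.562 3946 ((-209.302978515625, -50.06089401245117), (105.05426025390625, 412.7765808105469), 89.49614715576172) tcp [ 0.4891 -0.2463  0.2524] F [ 1.09 -0.54 -0.03]
t 12.95 theta 1.5628 3957 ((-209.2976837158203, -50.000858306884766), (105.23187255859375, 412.7204895019531), 89.53924560546875) tcp [ 0.489  -0.2465  0.2524] F [ 0.06  0.08 -0.51]
```

View pics/e.png

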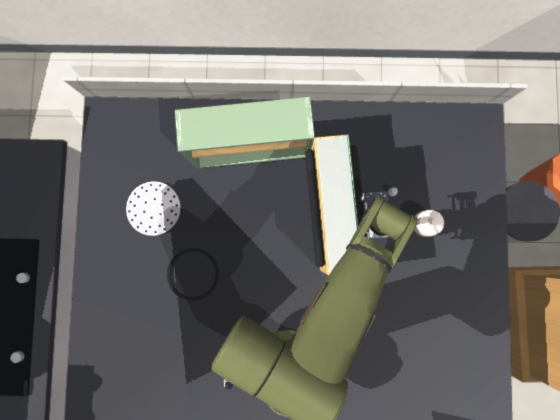

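The door stands about square, its inner edge running (315,140)-(327,270). Next I'll back the arm off, raise it and watch for drift.

```bash
python3 -m creep '[0,0,0,0,-1,0,-1, 0,0,0,0,-2,0,-1, 0,0,0,0,-3,0,-1, 0,0,0,0,-3,1,-1, 0,0,0,-2,-3,2,-1, 0,0,0,-2,-3,2,-1, 0,0,0,-2,-3,2,-1, 0,0,0,-2,-3,2,-1, 0,0,0,-2,-3,0,-1, 0,0,0,0,0,0,-1]'; python3 look.py; python3 -m creep '[0,0,0,0,0,0,-1, 0,0,0,0,0,0,-1, 0,0,0,0,0,0,-1, 0,0,0,0,0,0,-1, 0,0,0,0,0,0,-1, 0,0,0,0,0,0,-1, 0,0,0,0,0,0,-1, 0,0,0,0,0,0,-1, 0,0,0,0,0,0,-1, 0,0,0,0,0,0,-1, 0,0,0,0,0,0,-1, 0,0,0,0,0,0,-1, 0,0,0,0,0,0,-1, 0,0,0,0,0,0,-1, 0,0,0,0,0,0,-1, 0,0,0,0,0,0,-1, 0,0,0,0,0,0,-1, 0,0,0,0,0,0,-1, 0,0,0,0,0,0,-1, 0,0,0,0,0,0,-1]' >/dev/null; python3 look.py pics/f.png
```

```text
time: 14.0
eef_pos: [0.3863, -0.4895, 0.3421]
ee_rot: [[-0.068, 0.998, -0.001], [0.998, 0.068, -0.0], [-0.0, -0.001, -1.0]]
wrist_force: [-0.1, 0.0, -0.9]
gripper_width: 0.0004
grasp_force: 0.0
t 14.0 theta 1.5624 4550 ((-210.15289306640625, -50.07706832885742), (105.03234100341797, 414.4516906738281), 89.51882934570312) tcp [ 0.3863 -0.4895  0.3421] F [-0.07  0.01 -0.85]
t 16.05 theta 1.5622 4569 ((-210.2757110595703, -50.1453742980957), (104.88005065917969, 414.70916748046875), 89.5067138671875) tcp [ 0.389  -0.4861  0.3425] F [ 0.36 -0.29  0.7 ]
```

View pics/f.png

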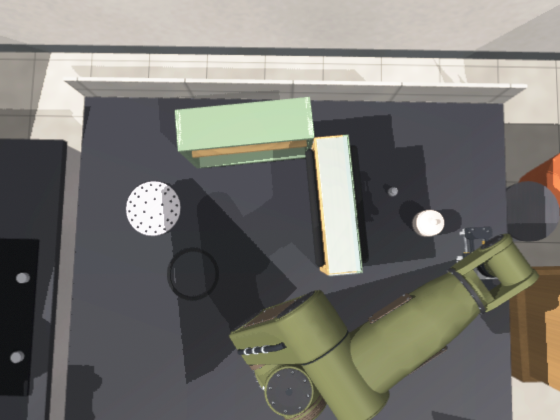

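The door is square and still, the arm is clear, and the bystanders haven't moved. I'll wait a little longer and then hand in.

```bash
python3 -m creep '[0,0,0,0,0,0,-1, 0,0,0,0,0,0,-1, 0,0,0,0,0,0,-1, 0,0,0,0,0,0,-1, 0,0,0,0,0,0,-1, 0,0,0,0,0,0,-1, 0,0,0,0,0,0,-1, 0,0,0,0,0,0,-1, 0,0,0,0,0,0,-1, 0,0,0,0,0,0,-1, 0,0,0,0,0,0,-1, 0,0,0,0,0,0,-1, 0,0,0,0,0,0,-1, 0,0,0,0,0,0,-1, 0,0,0,0,0,0,-1]' >/dev/null; python3 look.py; python3 -c "from cell import manip;print(manip.close_job())"
```

```text
t 17.6 theta 1.5627 4549 ((-210.29498291015625, -50.06032943725586), (105.08352661132812, 414.7168273925781), 89.53668212890625) tcp [ 0.3891 -0.4861  0.3424] F [-0.22  0.28 -0.52]
the job is handed in; nothing more can be done
None
```

The rack door stands square at about 1.563 rad (89.5°); it stayed still for roughly 5 s with the gripper off it, the bystanders were left untouched, and I handed the job in at 17.6 s.

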